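Check a case frame across its diagonals and rack it square

ROBOT

A 6-joint arm with a two-finger parallel gripper is mounted at the origin on the work surface. World frame = base frame: x ahead of the robot, y to its left, z up, the work surface at z = 0. Lengths are in mm, angles in rad, forces in N, time in s.
With the tool pointing down it reaches from about 300 to 775 mm from the base axis. Payload 14.6 kg.
Tool frame: the origin (TCP) lies on the centre line of the jaws, within the pads' length; the fingertips stand 19 mm ahead of it and the grasp point (between the pads) is the TCP (bot.tip_reach is the distance from the TCP to the fingertips, in mm); z points along the fingers, y is the line along which they close (so a half turn about z gives the same grasp; the last joint's range is limited). The gripper opens to 85 mm and grips with 20 to 120 N. Pads are 22 mm wide; open, the fingers measure 114 mm over their backs; the gripper's body (76 mm by 85 mm) begins 54 mm behind the grasp point. The pads swing forward as they close: fully open they stand 13 mm farther back than shut.
Start: joints at [1.144, 0.3, 1.521, -0, 1.321, -0.067], TCP at [193.645, 514.773, 250.281] pointing down, gripper open.
Joint ranges: [-3.03, 3.03], [-0.79, 2.21], [0.23, 2.52], [-1.04, 4.18], [0, 3.07], [-2.55, 2.55]. Speed limits (rad/s): [2.22, 2.22, 2.57, 3.14, 3.14, 3.14].

INTERFACE

Orientations are given as a unit quaternion [w, x, y, z].
In Python, from rig import bot gives the robot as it stands. Calls block until the motion is done:
- bot.move_to(position, orientation): joint-space move of the TCP to a pose.
- bot.servo_line(position, attitude=None, speed=150, until_force=None): straight line of the TCP; attitude=None keeps the orientation; speed is the mean speed in mm/s. With until_force (N) it stops when the force on the tool has changed by that much, and returns True; else False.
- bot.move_joints(angles): joint-space move.
- bot.move_gripper(opening, grip_force=None): finger opening in mm; grip_force is the grip in N (None keeps the last); returns when the fingers have stopped.
- bot.dwell(seconds).
- bot.ik(position, orientation): joint angles nearest the present ones, or None.
- bot.read_state(): the state.
- bot.read_camera(name): name is "side" or "top" or "wrist"; returns a dict with "image" (480x640x3 uint8, blue, green, red), "depth" (480x640 float32, mm along the optical axis (not along the pixel's ray), 0 where there is no reading), "fovy" (degrees; the focal length in pixels is half the picture's height over the tangent of half this angle, whatever the lens; pixels are square), "cx", "cy" (the principal point, pixels), "eye" and "attitude" of the camera in the world; the wrist camera has in their place "mount" (4x4, takes a point from camera to tool coordinates, whose origin is the TCP and whose axes are the flange's). Camera axes: x right, y down, z forward; pixel columns grow to the right and rows downward; lengths in mm; the calibration is good to about 2 mm. The wrist camera is an equidistant fisheye: a pixel r from the principal point sees the ray r / f radians off the axis. A picture is of the moment at which its call begins: read the wrist's pose just before it.
A pose or a line that the arm cannot do raises bot.MotionError and nothing moves.
- bot.finish_job(): hands the job in; it is judged then, once.
The state is a dict: "clock": time; "joint_positions": joint angles; "qvel": joint speeds; "effort": joint torques, N m; "ee_pos": TCP position; "tool_rot": TCP orientation; "ft_force": force on the tool from outside, world axes, zero at the start; "moment": the same for the moment, N m; "grip_width": finger opening in mm; "grip_force": force on a finger pad.
Only numpy, scipy, OpenCV 4.12 (cv2) and the standard library are available. Lean on these libraries where they do the work, as an engineer would, in place of code of your own. Each camera call takes 0.05 s, during which the arm holds its last target. There are 200 camera calls.

TASK

Check the aluminium case frame for squareness with the slide rule: measure the diagonal the rule is lying along first (clamped left corner to free right corner), then the other one, each time with one nose fully home in its corner and the slide drawn out until the other nose presses lightly into the opposite corner, held a moment; never force the rule, or it will spring the frame. Compare the two lengths and, if they differ, shift the free long bar until the diagonals are equal to within 3 mm. Leave the rule lying flat inside the frame, and do not disturb the other things on the bench.

Things in the scene. Friction and masses are not known exactly. Their poses are not given: they have to be found in the camera images.
- frame: Aluminium case frame flat on the bench: four bars 16 mm wide, 16 mm high, half-lapped, one cap screw a corner (heads 4 mm proud). Inside, when square, 160 mm (x) by 200 mm (y): both inside diagonals then 256 mm. Origin: middle of the opening, on the bench; x from clamped bar to free bar (away from the robot, give or take), y along the long bars to the left, z up
- frame_mid (a point): middle of the frame's opening, 8 mm above the bench; axes as the frame's. The near long bar (centreline at frame x = -88 mm) is held by two steel step clamps at y = +30 and -30 mm, 34 mm high, reaching back to x = -140 mm, never inside the opening
- free_bar (a point): middle of the far long bar, half-way up; 16 mm wide, can be gripped from above. Snug screws let it shift along its length (frame y; the short bars swing along) by about 8 N; it stays where left. At the start it is up to 11 mm left or right of square, or hardly off. Each mm of shift makes one diagonal 0.78 mm longer, the other as much shorter
- clamped_left (a point): inside corner (where the inner faces of two bars meet, 8 mm above the bench) of the frame at the left (+y) end of the clamped bar; axes as the frame's
- clamped_right (a point): inside corner (where the inner faces of two bars meet, 8 mm above the bench) of the frame at the right (-y) end of the clamped bar; axes as the frame's
- free_left (a point): inside corner (where the inner faces of two bars meet, 8 mm above the bench) of the frame at the left (+y) end of the free bar; axes as the frame's. About 10 N along the diagonal from inside would shift the bar
- free_right (a point): inside corner (where the inner faces of two bars meet, 8 mm above the bench) of the frame at the right (-y) end of the free bar; axes as the frame's. About 10 N along the diagonal from inside would shift the bar
- rule: Slide rule, about 500 g, flat inside the frame near the diagonal clamped_left to free_right, fixed nose towards clamped_left. Steel bar 128 x 18 x 14 mm with a black grip block; a brass slide comes out of its +x end. An upright round nose, 8 mm in diameter, at each end. Origin on the underside; x along the rule to the slide's end; fixed nose at x = -100 mm, slide's at +100 mm plus the reading
- rule_grip (a point): where to grip the rule for lifting, near its balance point: at the rule's x = -15 mm, 15 mm above its underside; the bar (14 mm high) and the black block on it (40 mm long, top 30 mm up) are both 18 mm wide; axes as the rule's
- nose_fixed (a point): centre of the fixed nose, smooth, 8 mm in diameter, 14 mm high; point 8 mm above the rule's underside. Fully home in a corner, touching both bars, it is 5.7 mm from the corner point; axes as the rule's
- nose_slide (a point): centre of the slide's nose, smooth, 8 mm in diameter, 14 mm high; point 8 mm above the rule's underside. Home in a corner it is 5.7 mm from the corner point; axes as the rule's
- thumb_post (a point): upright brass post on the slide, for drawing it out and in: 10 mm along the rule, 12 mm across, from 10 to 44 mm above the underside (well above the bars); this point is on its axis 29 mm up, 38 mm behind the slide's nose; axes as the rule's
- rule_slide (a joint): how far the slide is drawn out, m: 0 closed (firm stop), 0.062 fully out; 0 to 0.008 at the start. Stays where left; its friction, 0.5 N, is less than the rule's on the bench, so drawing it does not drag the rule; pushing the post against the closed stop moves the whole rule (3 to 4 N). Nose centres are 0.200 m plus this value apart
- hex_key: L-shaped hex key lying left of the frame, 90 mm long, bystander
- flux_jar: small amber jar right of the frame, 36 mm wide, 45 mm high, bystander
- solder_spool: spool of solder right of the frame, 60 mm wide, 32 mm high, bystander
- circuit_board: green circuit board left of the frame, 62 x 44 mm, bystander
- screwdriver: screwdriver, 170 mm long, left of the robot, bystander
- tweezers: steel tweezers, 130 mm long, lying to the robot's right, bystander
- pump_bottle: white solvent bottle, 72 mm wide, 120 mm high, far left, bystander
Things that resemble listed ones, but are neither listed nor needed, are in the scene too. Of the things that look like the rule, take the one that is farthest to the robot's right at the start.

How it is judged:
By the outcome, as a careful person would: the job done as asked, in the order asked, and still so for the second after the job is handed in, with the robot touching nothing.
It also fails if it takes over 72 s, if anything falls off the work surface, if the arm or the gripper's body presses on something with over 40 N, if the wrist force passes 120 N, or if a joint passes its speed limit or range.

## Working session

There is one attempt and no reset: what is moved stays moved. The work goes in short steps, each a Python script; the robot and the scene stay as the last script left them, time stands still between calls to the robot, and variables do not carry over. Pictures are saved under pics/ and viewed, at most 10 in all, crops included, and the job is handed in when it is done.

```bash
ls; mkdir -p pics
python3 - <<'E'
from rig import bot
import cv2,numpy as np
for n in ("top","side"):
    c=bot.read_camera(n); cv2.imwrite(f"pics/{n}0.png",c["image"]); np.savez(f"pics/{n}0.npz",**c)
    print(n,c["fovy"],c["cx"],c["cy"],c["eye"],c["attitude"])
print(bot.read_state())
E
```

```text
pics
top 52.68220104165745 322.85034778681126 238.91215385001132 [ 192.08828782   81.18088219 1238.54383271] [ 0.06285349 -0.70010154  0.70752618 -0.07289701]
side 52.77155004339648 323.96109928139714 240.99031222727496 [ -44.4003968  -810.14170474  706.76119516] [-0.46844521  0.84597139 -0.22695663  0.11568139]
{'clock': 0.1, 'joint_positions': array([ 1.14440225e+00,  3.00436212e-01,  1.52148587e+00, -2.77464637e-05,
        1.32070304e+00, -6.66102138e-02]), 'qvel': array([-0.0011772 , -0.00149759, -0.00440035,  0.00094584, -0.00136071,
        0.00024722]), 'effort': array([-4.70627438e-04, -5.44383895e+01, -3.62367833e+01, -1.57273753e-04,
        3.09045921e-03, -5.00895590e-05]), 'ee_pos': array([193.57964559, 514.61790437, 249.78071818]), 'tool_rot': array([-1.12935470e-04,  1.78919839e-01,  9.83863519e-01, -5.03913011e-04]), 'ft_force': array([-0.66316444, -0.00787813, -0.14978566]), 'moment': array([-0.000748  , -0.02853146, -0.03270043]), 'grip_force': 0.0, 'grip_width': 85.73979851881325}
```

View pics/top0.png

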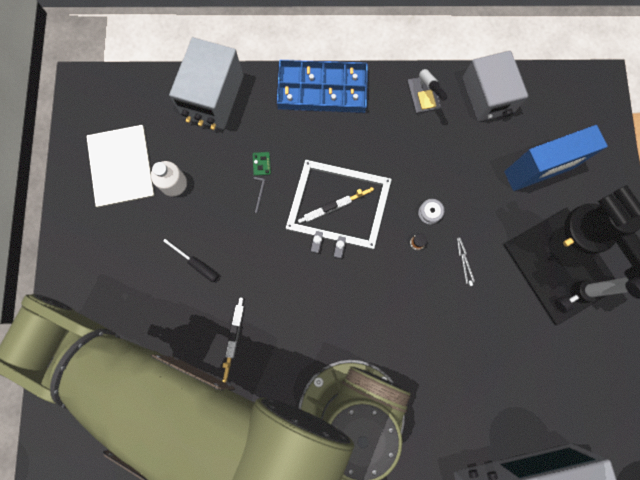

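The top view shows two rule lookalikes: one inside the frame, bar about (325,208) and brass end about (368,191), and one near the arm at (233,340). The one in the frame is farther to the robot's right and lies inside the frame as described, so I'll take that one. The frame corners are at about (307,163), (390,180), (373,246) and (289,228). Next I'll locate it and look from the wrist.

```bash
cat > h.py <<'E'
from rig import bot
import numpy as np, cv2
from scipy.spatial.transform import Rotation as R
def rot(q): return R.from_quat(np.r_[q[1:],q[0]])
def cam(c):
    f=c["image"].shape[0]/2/np.tan(np.radians(float(c["fovy"]))/2)
    return f,float(c["cx"]),float(c["cy"])
def pix2world(c,uv,z):
    """top/side pixel -> world at height z"""
    f,cx,cy=cam(c); uv=np.atleast_2d(uv).astype(float)
    d=rot(c["attitude"]).apply(np.c_[(uv[:,0]-cx)/f,(uv[:,1]-cy)/f,np.ones(len(uv))])
    return c["eye"]+d*((z-c["eye"][2])/d[:,2])[:,None]
def shot(name=None):
    s=bot.read_state(); c=bot.read_camera("wrist")
    M=np.eye(4); M[:3,:3]=rot(s["tool_rot"]).as_matrix(); M[:3,3]=s["ee_pos"]
    c["T"]=M@np.asarray(c["mount"])
    if name: cv2.imwrite(f"pics/{name}.png",c["image"]); np.savez(f"pics/{name}.npz",**c)
    return c
def wpix(c,uv,z):
    """wrist fisheye pixel -> world at height z"""
    f,cx,cy=cam(c); uv=np.atleast_2d(uv).astype(float)
    p=uv-[cx,cy]; r=np.maximum(np.hypot(*p.T),1e-9); t=r/f
    d=np.c_[p/r[:,None]*np.sin(t)[:,None],np.cos(t)]@c["T"][:3,:3].T
    return c["T"][:3,3]+d*((z-c["T"][2,3])/d[:,2])[:,None]
def wproj(c,P):
    f,cx,cy=cam(c); q=(np.atleast_2d(P)-c["T"][:3,3])@c["T"][:3,:3]
    t=np.arctan2(np.hypot(q[:,0],q[:,1]),q[:,2]); a=np.arctan2(q[:,1],q[:,0])
    return np.c_[cx+f*t*np.cos(a),cy+f*t*np.sin(a)]
def rect(c,ctr,half,z,px,ang=0):
    """orthophoto at height z: image centred on ctr; right = world dir (ang), up = left normal"""
    n=int(2*half*px); g=(np.arange(n)+.5)/px-half
    X,Y=np.meshgrid(g,-g); ca,sa=np.cos(ang),np.sin(ang)
    P=np.stack([ctr[0]+X*ca-Y*sa,ctr[1]+X*sa+Y*ca,np.full_like(X,z)],-1).reshape(-1,3)
    uv=wproj(c,P).astype(np.float32).reshape(n,n,2)
    return cv2.remap(c["image"],uv[...,0],uv[...,1],cv2.INTER_LINEAR)
def q_down(yaw):
    """tool down; tool y (closing line) at world angle yaw (mod pi)"""
    y=np.array([np.cos(yaw),np.sin(yaw),0]); z=np.array([0,0,-1.]); x=np.cross(y,z)
    q=R.from_matrix(np.c_[x,y,z]).as_quat(); return np.r_[q[3],q[:3]]
E
python3 - <<'E'
from h import *
c=dict(np.load("pics/top0.npz"))
P=pix2world(c,[(307,163),(390,180),(373,246),(289,228),(325,208),(368,191),(350,400),(299,219)],16)
print(P.round(0)); print(np.load("pics/top0.npz")["depth"][204,340])
p=bot.read_camera("wrist"); print(p["mount"],p["fovy"],p["cx"],p["cy"])
m=P[:4].mean(0); print(m)
for yaw in np.radians([0,30,60,90,120,150]):
  for y2 in (yaw,yaw+np.pi):
    j=bot.ik([m[0],m[1],200],q_down(y2)); print(round(np.degrees(y2)), None if j is None else np.round(j,2))
E
```

```text
[[ 635.  102.   16.]
 [ 587. -117.   16.]
 [ 410.  -66.   16.]
 [ 459.  149.   16.]
 [ 512.   56.   16.]
 [ 557.  -58.   16.]
 [  33.    1.   16.]
 [ 483.  123.   16.]]
1264.3768
[[ 2.99957028e-04 -9.54700409e-01 -2.97568546e-01  7.72389171e+01]
 [ 9.99999901e-01  3.84086074e-04 -2.24251299e-04  7.66433013e-01]
 [ 3.28384741e-04 -2.97568449e-01  9.54700430e-01 -1.23296812e+02]
 [ 0.00000000e+00  0.00000000e+00  0.00000000e+00  1.00000000e+00]] 65.70646984690485 321.5875114684965 242.2056233372738
[522.9300141   17.09090815  16.        ]
0 [-0.04  0.29  1.66 -0.    1.2  -0.04]
180 None
30 [-0.04  0.29  1.66 -0.    1.2  -0.56]
210 None
60 [-0.04  0.29  1.66 -0.    1.2  -1.08]
240 [-0.04  0.29  1.66 -0.    1.2   2.06]
90 [-0.04  0.29  1.66 -0.    1.2  -1.61]
270 [-0.04  0.29  1.66 -0.    1.2   1.53]
120 [-0.04  0.29  1.66 -0.    1.2  -2.13]
300 [-0.04  0.29  1.66 -0.    1.2   1.01]
150 None
330 [-0.04  0.29  1.66 -0.    1.2   0.49]
```

Run:
```python
from h import *
y=np.radians(21.5); q=q_down(y); tx=np.array([-np.sin(y),np.cos(y)])  # tool x in world
m=np.array([522,17]); p=m+tx*20
t0=bot.read_state()["clock"]
bot.move_to([*p,200],q)
print(rot(q).as_matrix()[:,0],tx)
c=shot("w1"); print(bot.read_state()["clock"]-t0, bot.read_state()["ft_force"], wproj(c,[[522,17,10]]))
o=rect(c,[522,17],160,16,2.4,np.radians(-12.8)); 
cv2.imwrite("pics/w1o.png",o); print(o.shape)
```

```text
[-0.36650123  0.93041757  0.        ] [-0.36650123  0.93041757]
2.1333 [-0.46351609 -0.06574651 -0.18174785] [[321.76262765 242.50811422]]
(768, 768, 3)
```

View pics/w1.png

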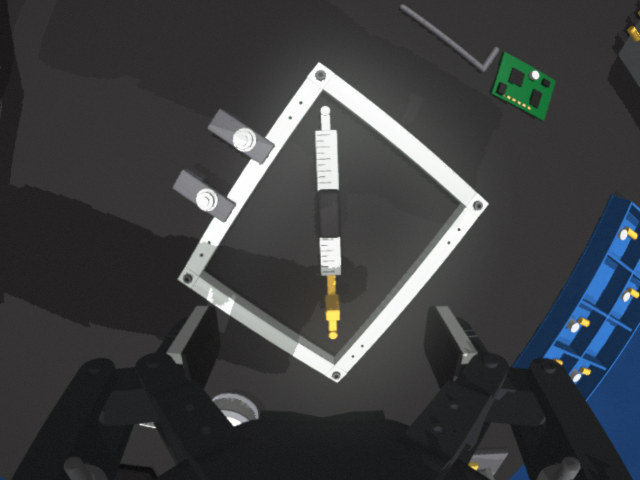

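```bash
python3 -c "
import cv2;i=cv2.imread('pics/w1o.png');cv2.imwrite('pics/w1c.png',cv2.resize(i[84:684,0:768],None,fx=1,fy=1))"
```

```text
(no output)
```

View pics/w1c.png

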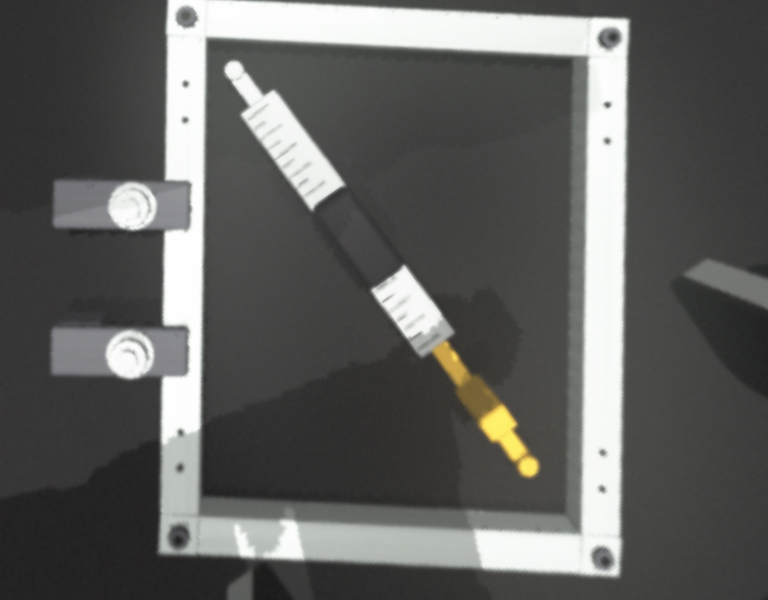

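The wrist picture shows:
- **Rule:** it lies in the frame with its fixed nose at (325,111), the black block at (328,214), the post at about (332,300) and the slide nose at (333,335).
- **Screws:** CL (320,75), FL (477,205), FR (336,375) and CR (188,278).
- **Skew:** in the rectified crop, the free bar is about 6 mm to the right of square.

Now I'll refine these points numerically.

```bash
cat >> h.py <<'E'
def screws(c,guess,half=9,px=6):
    """refine dark screw-head centres (z=20) near guessed world xy"""
    out=[]
    for g in guess:
        g=np.array(g,float)
        for _ in range(2):
            o=cv2.cvtColor(rect(c,g,half,20,px),cv2.COLOR_BGR2GRAY)
            o=cv2.GaussianBlur(o,(0,0),3); n=o.shape[0]; k=(np.arange(n)+.5)/px-half
            X,Y=np.meshgrid(k,-k); w=np.clip(np.percentile(o,60)*.75-o.astype(float),0,None)*(np.hypot(X,Y)<5.5)
            g=g+[(w*X).sum()/w.sum(),(w*Y).sum()/w.sum()]
        out.append(g)
    return np.array(out)
def frame_from(S):
    """S: CL, FL, FR, CR screw centres -> mid, ex, ey, shift of free bar (+left)"""
    ey=S[0]-S[3]; L=np.linalg.norm(ey); ey/=L; ex=np.array([ey[1],-ey[0]])
    mid=(S[0]+S[3])/2+88*ex
    sh=((S[1]+S[2])/2-mid)@ey
    return mid,ex,ey,sh,L,((S[1]+S[2])/2-mid)@ex
E
python3 - <<'E'
from h import *
c=dict(np.load("pics/w1.npz"))
g=wpix(c,[(320,75),(477,205),(336,375),(188,278)],20)[:,:2]
S=screws(c,g); print(g.round(1),S.round(2)); F=frame_from(S); print(F, np.linalg.norm(S[1]-S[2]))
mid,ex,ey=F[:3]
P=wpix(c,[(325,111),(333,335)],14)[:,:2]
print("noses frame",[( (p-mid)@ex,(p-mid)@ey) for p in P],np.linalg.norm(P[1]-P[0]), np.degrees(np.arctan2(*(P[1]-P[0])[::-1])))
# crops for nose refinement + screws
t=[rect(c,s,12,20,20) if i<4 else rect(c,s,12,14,20) for i,s in enumerate(list(S)+list(P))]
t=[cv2.resize(cv2.drawMarker(x,(240,240),(0,0,255),0,60,1),(266,266)) for x in t]
cv2.imwrite("pics/c1.png",np.vstack([np.hstack(t[:3]),np.hstack(t[3:])]))
E
```

```text
[[ 468.   149.6]
 [ 635.5  102.6]
 [ 586.  -105.4]
 [ 418.3  -57.7]] [[ 468.1   149.5 ]
 [ 635.85  102.55]
 [ 585.78 -105.5 ]
 [ 417.7   -58.18]]
(array([528.42199669,  24.90579507]), array([ 0.97179516, -0.23582655]), array([0.23582655, 0.97179516]), np.float64(-6.20977524498667), np.float64(213.71149954346632), np.float64(86.29356339950967)) 213.99041942350013
noses frame [(np.float64(-67.82554832563753), np.float64(85.2336372086588)), (np.float64(57.9191504780269), np.float64(-78.53769687947663))] 206.47706687724903 -66.12306096228046
```

View pics/c1.png

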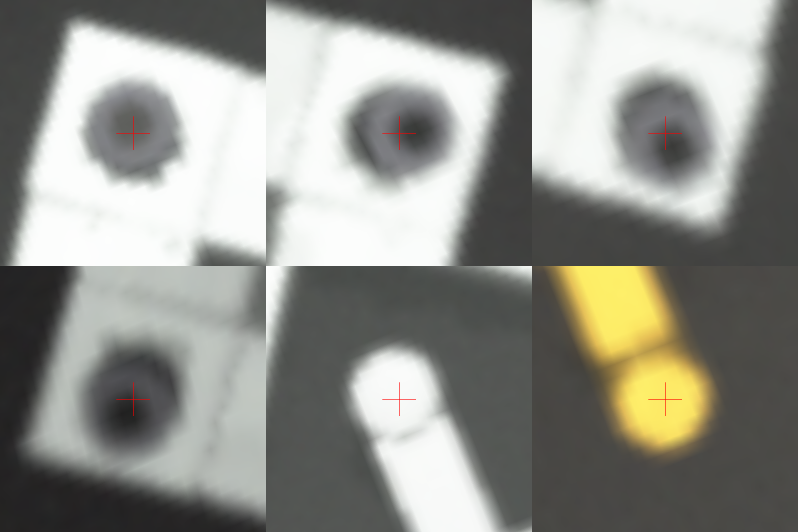

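Each screw and nose marker sits on its feature. The screw spacing reads 213.7 against 216 mm, so I'll correct the height by about 3.3 mm. Next I'll grip the block and seat the fixed nose in clamped_left with guarded moves along both frame axes.

```bash
cat >> h.py <<'E'
DZ=-3.3
def fv(ex,ey): # force in frame axes
    f=bot.read_state()["ft_force"]; return np.array([f[:2]@ex,f[:2]@ey,f[2]]).round(2)
def ang(v): return np.arctan2(v[1],v[0])
def yaw_near(y):
    """half-turn choice with feasible / nearest wrist joint"""
    s=bot.read_state(); best=None
    for k in (-2,-1,0,1,2):
        j=bot.ik(s["ee_pos"],q_down(y+k*np.pi))
        if j is not None:
            d=abs(j[5]-s["joint_positions"][5])
            if best is None or d<best[0]: best=(d,y+k*np.pi)
    return best[1]
def guarded(d,dist,f,speed=12):
    p=bot.read_state()["ee_pos"]; h=bot.servo_line(p+np.r_[d,0]*dist if len(d)==2 else p+d*dist,speed=speed,until_force=f)
    q=bot.read_state()["ee_pos"]; return h,(q-p).round(2)
E
python3 - <<'E'
from h import *
c=dict(np.load("pics/w1.npz"))
g=wpix(c,[(320,75),(477,205),(336,375),(188,278)],20)[:,:2]
# refine at z=20 then reproject at corrected height
S=screws(c,g); S=wpix(c,wproj(c,np.c_[S,np.full(4,20)]),20+DZ)[:,:2]
F=frame_from(S); mid,ex,ey=F[:3]; print(F)
P=wpix(c,[(325,111),(333,335)],14+DZ)[:,:2]; u=(P[1]-P[0]); print("nose dist",np.linalg.norm(u)); u/=np.linalg.norm(u)
np.savez("fr.npz",mid=mid,ex=ex,ey=ey,sh=F[3])
pn=P[0]; print("nose in frame",(pn-mid)@ex,(pn-mid)@ey)
G=pn+85*u; y=yaw_near(ang(u)+np.pi/2); q=q_down(y)
bot.move_gripper(44)
bot.move_to([*G,70],q)
bot.servo_line([*G,25],speed=80)
print("down",fv(ex,ey),bot.read_state()["clock"])
bot.move_gripper(10,40)
s=bot.read_state(); print("grip",s["grip_width"],s["grip_force"],fv(ex,ey),s["ee_pos"])
shot("w2")
E
```

```text
(array([527.95379468,  24.22487888]), array([ 0.97179516, -0.23582655]), array([0.23582655, 0.97179516]), np.float64(-6.277320222665633), np.float64(216.03608262367703), np.float64(88.18938963877916))
nose dist 208.67940453642115
nose in frame -67.60465270739775 86.1577351523049
down [0.67 0.42 0.83] 4.0667
grip 17.56192291248986 40.34540791064501 [-2.02 -0.97  6.02] [517.23252344  46.15329403  25.57420633]
```

```bash
python3 - <<'E'
from h import *
f=np.load("fr.npz"); mid,ex,ey=f["mid"],f["ex"],f["ey"]
p=bot.read_state()["ee_pos"]
bot.servo_line([*p[:2],p[2]+1.5],speed=20); print("lift",fv(ex,ey))
p=bot.read_state()["ee_pos"]; bot.servo_line(p+np.r_[-5.9*ex+7.3*ey,0],speed=30); bot.dwell(.1); print("pre",fv(ex,ey))
n0=bot.read_state()["ee_pos"]
print("x",guarded(-ex,6,2.5,8),fv(ex,ey))
print("y",guarded(ey,6,2.5,8),fv(ex,ey))
d=bot.read_state()["ee_pos"]-n0; print("in frame",d[:2]@ex,d[:2]@ey,bot.read_state()["clock"])
shot("w3")
E
python3 - <<'E'
import sys; sys.path.insert(0,'.')
import os; os.chdir('.')
from h import *
c=dict(np.load("pics/w3.npz")); f=np.load("fr.npz"); mid,ex,ey=f["mid"],f["ex"],f["ey"]
C=mid-78*ex+98*ey
o=rect(c,C,25,16+DZ,12,ang(ex)); o2=rect(c,mid,150,16+DZ,2,ang(ex))
cv2.imwrite("pics/w3c.png",np.hstack([cv2.resize(o,(400,400)),cv2.resize(o2,(400,400))]))
E
```

```text
lift [-0.01 -0.4  -5.71]
pre [-0.4  -0.34 -4.78]
x (True, array([-2.3 ,  0.4 , -0.32])) [ 4.13  0.09 -4.35]
y (True, array([ 0.1 ,  0.47, -0.73])) [ 4.19  0.39 -4.26]
in frame -2.346312644424589 0.3218624757195635 6.025
```

View pics/w3c.png

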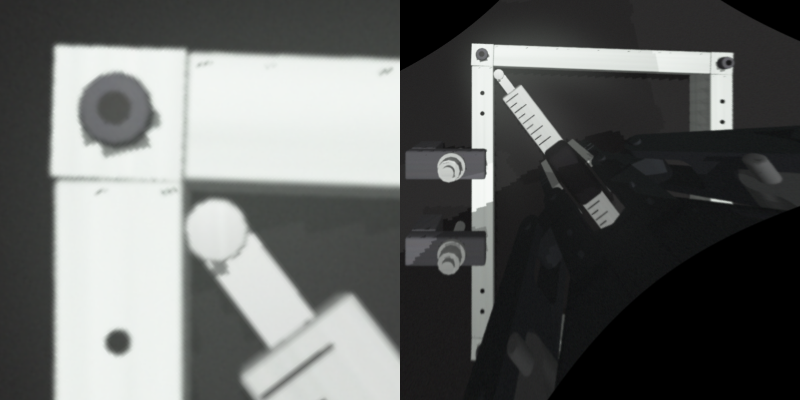

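The crop shows the fixed nose at (215,230) touching the clamped bar, with about 1.5 mm still to go to the short bar. The y move stopped early, so I'll press on in y.

Run:
```python
from h import *
f=np.load("fr.npz"); mid,ex,ey=f["mid"],f["ex"],f["ey"]
bot.dwell(.2); s=bot.read_state(); print(s["ee_pos"],fv(ex,ey))
for k in range(3):
    r=guarded(ey,5,2.5,8); bot.dwell(.15); F=fv(ex,ey); print("y",r,F)
    if F[1]<-1.2: break
s=bot.read_state(); print(s["ee_pos"],s["clock"])
shot("w4")
```

```text
[510.73986342  55.44914333  25.65110796] [ 5.17  1.34 -2.99]
y (True, array([ 0.04,  0.1 , -0.1 ])) [-1.92  0.29  6.69]
y (True, array([0.02, 0.01, 0.03])) [-1.35 -0.75  5.01]
y (True, array([-0.  ,  0.01, -0.02])) [-0.19 -0.91  5.22]
[510.8116448   55.59038862  25.5667953 ] 7.3667
```

```bash
cat >> h.py <<'E'
def seek(d,dist,fth,ex,ey,z,step=0.3,axis=1,speed=10):
    """step along d at commanded height z until force along -d has grown by fth"""
    d=np.asarray(d); p=bot.read_state()["ee_pos"][:2].copy(); f0=bot.read_state()["ft_force"][:2]@d
    for i in range(int(dist/step)):
        p=p+d*step; bot.servo_line([*p,z],speed=speed)
        f=bot.read_state()["ft_force"][:2]@d
        if f-f0<-fth: return True,(i+1)*step,f-f0
    return False,dist,f-f0
E
python3 - <<'E'
from h import *
f=np.load("fr.npz"); mid,ex,ey=f["mid"],f["ex"],f["ey"]
p=bot.read_state()["ee_pos"]
bot.servo_line([*(p[:2]+.5*ex),27.3],speed=20); bot.dwell(.15); s=bot.read_state(); print(s["ee_pos"],fv(ex,ey))
t=s["clock"]
print("y",seek(ey,5,2.5,ex,ey,27.3),fv(ex,ey))
print("x",seek(-ex,3,2.5,ex,ey,27.3),fv(ex,ey))
s=bot.read_state(); print(s["ee_pos"],s["clock"]-t,s["clock"])
shot("w4")
c=dict(np.load("pics/w4.npz")); 
cv2.imwrite("pics/w4c.png",rect(c,mid-78*ex+98*ey,20,16+DZ,10,ang(ex)))
E
```

```text
[511.00105684  55.40332707  26.97951094] [ 0.99 -0.18 -5.51]
y (True, 2.4, np.float64(-3.5186773071621564)) [ 1.1  -3.69 -5.18]
x (True, 0.6, np.float64(-4.264569462481859)) [ 5.36 -4.52 -5.76]
[511.34660624  57.54800197  27.44888615] 2.500000000000001 10.3167
```

View pics/w4c.png

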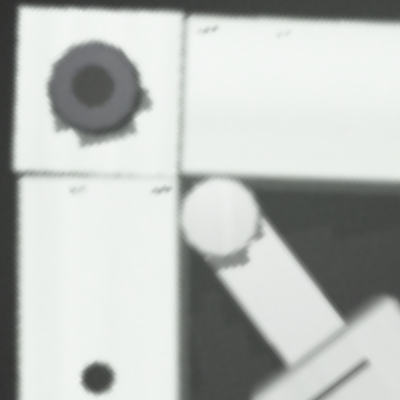

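The fixed nose is now touching both bars, home in clamped_left. I'll lower and release the rule, grip the post along the rule, and draw the slide out.

Run:
```python
from h import *
f=np.load("fr.npz"); mid,ex,ey,sh=f["mid"],f["ex"],f["ey"],float(f["sh"])
W=lambda a,b: mid+a*ex+b*ey
p=bot.read_state()["ee_pos"]
bot.servo_line([*p[:2],25.4],speed=20); print("low",fv(ex,ey)); bot.move_gripper(44); print("rel",fv(ex,ey))
n=W(-76,96); u0=np.array([np.cos(np.radians(-66.12)),np.sin(np.radians(-66.12))])
post=n+170*u0; end=W(76,-102); u=(end-n)/np.linalg.norm(end-n); print("u",np.degrees(ang(u)),np.linalg.norm(end-n))
bot.servo_line([*p[:2],75],speed=150)
y=yaw_near(ang(u0)); q=q_down(y); bot.move_gripper(32)
bot.move_to([*post,75],q); shot("w5")
bot.servo_line([*post,44.5],speed=80); print("at post",fv(ex,ey))
bot.move_gripper(4,20); s=bot.read_state(); print(s["grip_width"],s["grip_force"],s["ee_pos"],post,fv(ex,ey),s["clock"])
c=shot("w6")
```

```text
low [ 3.27 -2.44 -2.15]
rel [ 0.26 -0.54  0.3 ]
u -66.12773843718006 249.61570463414358
at post [-0.4  -0.2   0.81]
9.183739428376063 24.98286098241806 [545.79065298 -20.04005895  44.91263546] [545.55652409 -20.00717205] [ 0.73 -0.59  2.12] 13.9333
```

Run:
```python
from h import *
f=np.load("fr.npz"); mid,ex,ey=f["mid"],f["ex"],f["ey"]
W=lambda a,b: mid+a*ex+b*ey
n=W(-76,96); end=W(76,-102); u=(end-n)/np.linalg.norm(end-n)
t=end-41*u
bot.servo_line([*t,44.5],speed=45); bot.dwell(.15); print("near",fv(ex,ey))
print("y",seek(-ey,5,2.0,ex,ey,44.5,step=.2),fv(ex,ey))
print("x",seek(ex,5,2.0,ex,ey,44.5,step=.2),fv(ex,ey))
bot.dwell(.4); s=bot.read_state(); print(s["ee_pos"],fv(ex,ey),s["clock"])
P=s["ee_pos"][:2]; print("post dist from nose home est",np.linalg.norm(P-n)-162, "post frame",(P-mid)@ex,(P-mid)@ey)
c=shot("w7"); S=screws(c,[W(-88,108),W(88,108-6.3),W(88,-108-6.3),W(-88,-108)]) ; print(S)
a=rect(c,W(78,-104),20,14+DZ,10,ang(ex)); b=rect(c,W(-78,98),20,14+DZ,10,ang(ex))
cv2.imwrite("pics/w7c.png",np.hstack([a,b]))
```

```text
near [-0.3  -0.49  5.52]
y (True, 0.8, np.float64(-2.0234399437429125)) [1.81 1.54 4.59]
x (True, 0.2, np.float64(-3.01837677383692)) [-1.21 -1.12  6.72]
[562.00336304 -56.70107714  44.77285332] [-0.91 -0.46  6.15] 16.7917
post dist from nose home est 48.210865249968606 post frame 52.17369505694652 -70.6136601980442
[[          nan           nan]
 [ 637.37446503  100.29533679]
 [ 587.31010552 -105.86074455]
 [          nan           nan]]h.py:49: RuntimeWarning: invalid value encountered in scalar divide
  g=g+[(w*X).sum()/w.sum(),(w*Y).sum()/w.sum()]
```

View pics/w7c.png

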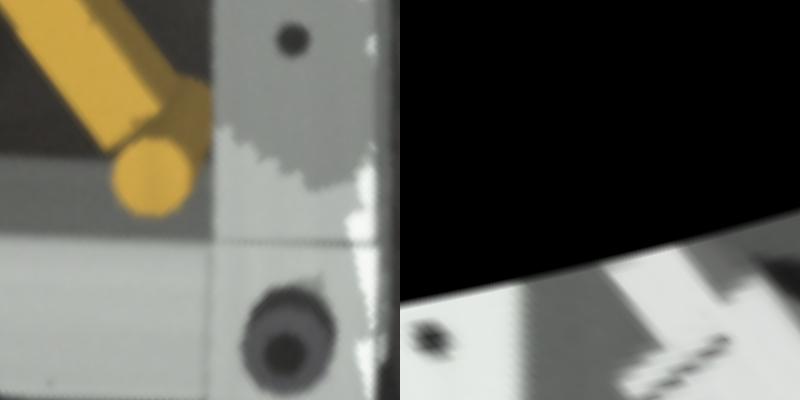

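The crop shows the slide nose at (152,177), still about 2 mm short of both bars. The stop was false because the grip is pressing down on the post (Fz about 6 N). I'll unload z and seek again.

```bash
cat >> h.py <<'E'
def unload(z,ex,ey,lo=1.2,step=.2,n=10):
    p=bot.read_state()["ee_pos"]
    for _ in range(n):
        if bot.read_state()["ft_force"][2]<lo: break
        z+=step; bot.servo_line([*p[:2],z],speed=20)
    bot.dwell(.1); return z
E
python3 - <<'E'
from h import *
f=np.load("fr.npz"); mid,ex,ey=f["mid"],f["ex"],f["ey"]
W=lambda a,b: mid+a*ex+b*ey
n=W(-76,96); end=W(76,-102); u=(end-n)/np.linalg.norm(end-n)
z=unload(44.5,ex,ey); print("z",z,fv(ex,ey))
print("u",seek(u,6,2.2,ex,ey,z,step=.2),fv(ex,ey))
P=bot.read_state()["ee_pos"][:2]; print("r",np.linalg.norm(P-n)-162,(P-mid)@ex,(P-mid)@ey)
if fv(ex,ey)[1]<1.5: print("y",seek(-ey,3,1.8,ex,ey,z,step=.2),fv(ex,ey))
if fv(ex,ey)[0]>-1.5: print("x",seek(ex,3,1.8,ex,ey,z,step=.2),fv(ex,ey))
bot.dwell(.3); s=bot.read_state(); P=s["ee_pos"][:2]; print("r",np.linalg.norm(P-n)-162,(P-mid)@ex,(P-mid)@ey,fv(ex,ey),s["clock"])
c=shot("w8"); a=rect(c,W(78,-104),20,14+DZ,10,ang(ex)); cv2.imwrite("pics/w8c.png",a)
E
```

```text
z 45.30000000000001 [ 0.54 -0.5  -2.44]
u (True, 0.4, np.float64(-2.508675922154483)) [-0.86  1.59 -2.97]
r 48.44144855188915 52.17814896882996 -70.9010646926551
x (True, 2.4000000000000004, np.float64(-4.789317866019569)) [-5.65  0.58 -1.05]
r 49.799241320028756 54.410190114627554 -70.88948720038204 [-4.51 -0.19 -1.43] 21.7417
```

View pics/w8c.png

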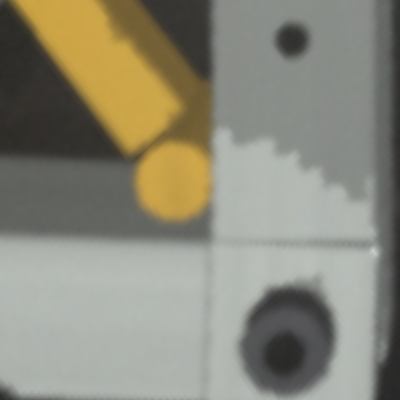

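The nose now touches the free bar. Allowing for parallax (its row is 181 against about 228 for the bar edge), it still has about 0.7 mm to go in y, so I'll finish that.

Run:
```python
from h import *
f=np.load("fr.npz"); mid,ex,ey=f["mid"],f["ex"],f["ey"]
n=mid-76*ex+96*ey; z=45.2
p=bot.read_state()["ee_pos"][:2]
p=p-.15*ex; F=[]
for k in range(14):
    p=p-.15*ey; bot.servo_line([*p,z],speed=10); v=fv(ex,ey); F.append(v); 
    if v[1]>2.8: break
print(k,np.array(F).tolist())
bot.dwell(.5); s=bot.read_state(); P=s["ee_pos"][:2]; print("r",np.linalg.norm(P-n)-162,(P-mid)@ex,(P-mid)@ey,fv(ex,ey),s["clock"])
c=shot("w9")
```

```text
9 [[-3.52, 1.19, -3.56], [-3.62, 0.92, -2.39], [-3.5, 0.6, -2.8], [-2.94, 0.35, -2.75], [-2.96, 1.34, -3.49], [-3.12, 0.73, -3.8], [-2.02, 0.33, -3.26], [-2.4, 1.32, -2.17], [-2.16, 2.7, -2.46], [-1.79, 3.37, -2.38]]
r 50.75996046832398 54.23859522368707 -72.2400341554987 [-2.19  4.12 -2.08] 24.7917
```

The y force rises cleanly to 4 N with the x force at 2 N, so the nose is home in both directions and has been held for 0.5 s. Now I'll close the slide to its stop to get the reading, then pick up the rule for the second diagonal.

Run:
```python
from h import *
f=np.load("fr.npz"); mid,ex,ey=f["mid"],f["ex"],f["ey"]
W=lambda a,b: mid+a*ex+b*ey
n=W(-76,96); z=45.2
P1=bot.read_state()["ee_pos"][:2]; u=(P1-n)/np.linalg.norm(P1-n)
bot.servo_line([*(P1-47*u),z],speed=70); bot.dwell(.1); print(fv(ex,ey))
print("stop",seek(-u,7,2.0,ex,ey,z,step=.4,speed=14),fv(ex,ey))
P0=bot.read_state()["ee_pos"][:2]; r1=(P1-P0)@u; print("r1",r1,"post from n",(P0-n)@u)
np.savez("m1.npz",r1=r1,P1=P1,P0=P0)
bot.move_gripper(32); bot.servo_line([*P0,75],speed=150)
y=np.radians(23.9); G=n+85*u
print(bot.ik([*(W(-76,-96)+85*np.array([np.cos(np.radians(37.1)),np.sin(np.radians(37.1))])),65],q_down(y+np.radians(103.2))))
bot.move_gripper(44); bot.move_to([*G,75],q_down(y)); shot("w10")
bot.servo_line([*G,25.2],speed=90); bot.move_gripper(10,40)
s=bot.read_state(); print(s["grip_width"],s["ee_pos"],G,fv(ex,ey),s["clock"])
```

```text
[-0.66  0.41 -3.05]
stop (True, 2.8000000000000003, np.float64(-2.265420439711989)) [ 0.96 -1.2  -2.35]
r1 49.470445380584266 post from n 163.28273359317157
[-7.31189337e-02  4.32796519e-01  1.82516106e+00 -4.44089210e-16
  8.83635078e-01 -2.29143241e+00]
17.227612373974896 [511.70160536  57.81327086  25.85812234] [511.44970649  57.8513221 ] [-2.   -1.    5.98] 30.8833
```

r1 is 49.5 mm, so D1 is about 260.9 mm, as the skew predicted. Next I'll lift the rule, turn it and seat it in clamped_right.

Run:
```python
from h import *
f=np.load("fr.npz"); mid,ex,ey=f["mid"],f["ex"],f["ey"]
W=lambda a,b: mid+a*ex+b*ey
n2=W(-76,-96); e2=W(76,90); u2=(e2-n2)/np.linalg.norm(e2-n2); print(np.degrees(ang(u2)))
p=bot.read_state()["ee_pos"]; bot.servo_line([*p[:2],66],speed=120)
dth=ang(u2)-np.radians(-66.12); q=q_down(np.radians(23.9)+dth)
G=W(-72.5,-91.5)+85*u2
bot.move_to([*G,66],q); print(bot.read_state()["grip_width"],fv(ex,ey))
bot.servo_line([*G,29],speed=90); bot.servo_line([*G,27.5],speed=20); bot.dwell(.1); print("low",fv(ex,ey))
z=27.5
print("y",seek(-ey,8,2.5,ex,ey,z,step=.3,speed=15),fv(ex,ey))
print("x",seek(-ex,8,2.5,ex,ey,z,step=.3,speed=15),fv(ex,ey))
s=bot.read_state(); P=s["ee_pos"][:2]-85*u2; print("nose est frame",(P-mid)@ex,(P-mid)@ey,fv(ex,ey),s["ee_pos"],s["clock"])
c=shot("w11"); 
cv2.imwrite("pics/w11c.png",np.hstack([rect(c,W(-78,-98),20,14+DZ,10,ang(ex)),rect(c,W(0,0),140,14+DZ,400/280,ang(ex))]))
```

```text
37.10380808373074
16.995558861257358 [ 0.37  0.64 -5.31]
low [ 0.92  0.09 -5.9 ]
y (True, 6.8999999999999995, np.float64(-3.9147134419947456)) [ 0.52  4.   -5.93]
x (True, 3.9, np.float64(-2.6117560805909337)) [ 3.13  6.03 -6.08]
nose est frame -75.75618406312954 -98.08454866656228 [ 3.13  6.03 -6.08] [498.99458654  -1.95070651  27.68782408] 42.95
```

View pics/w11c.png

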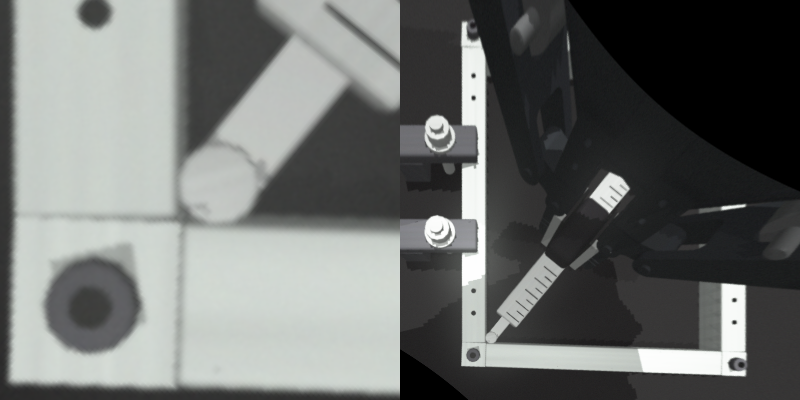

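The nose is home at clamped_right, touching both bars. The clock reads 43 s, so I'll work quickly: release, grip the post, and draw to free_left.

```bash
cat > s2.py <<'E'
from h import *
f=np.load("fr.npz"); mid,ex,ey=f["mid"]+1.1*f["ex"]-.8*f["ey"],f["ex"],f["ey"]
m=np.load("m1.npz"); W=lambda a,b: mid+a*ex+b*ey
u2=W(76,90)-W(-76,-96); u2/=np.linalg.norm(u2)
u=np.array([np.cos(np.radians(-66.12)),np.sin(np.radians(-66.12))])
off=(m["P0"]-[511.70,57.81])@u; print("off",off)
p=bot.read_state()["ee_pos"]; bot.servo_line([*p[:2],25.4],speed=40); p=bot.read_state()["ee_pos"]
post=p[:2]+off*u2; print("post frame",(post-mid)@ex,(post-mid)@ey)
bot.move_gripper(40); bot.servo_line([*p[:2],72],speed=200)
bot.move_gripper(32); bot.move_to([*post,72],q_down(yaw_near(ang(u2)))); bot.servo_line([*post,44.8],speed=120)
bot.move_gripper(4,20); s=bot.read_state(); print("grip",s["grip_width"],s["ee_pos"]-[*post,0],fv(ex,ey),s["clock"])
z=45.2
t=W(76-1.3,90-1.3)-38*u2; bot.servo_line([*t,z],speed=60); bot.dwell(.1); print("near",fv(ex,ey),"r",(t-post)@u2)
p=t.copy(); F=[]
for d,ax in ((ey,1),(ex,0)):
    for k in range(14):
        p=p+.25*d; bot.servo_line([*p,z],speed=14); v=fv(ex,ey); F.append(v[:2].tolist())
        if v[ax]<-2.8: break
    else: print("no contact",ax)
print(F)
bot.dwell(.4); s=bot.read_state(); P2=s["ee_pos"][:2]; r2=(P2-post)@u2
print("r2",r2,"r1",m["r1"],"nose",(P2+38*u2-mid)@ex,(P2+38*u2-mid)@ey,fv(ex,ey),s["clock"]); shot("w12"); np.savez("m2.npz",r2=r2,post=post,P2=P2,u2=u2,p=p)
E
python3 s2.py
```

```text
off 78.14296324471815
post frame 26.660419199129752 29.06201308156963
grip 9.089897081636042 [ 3.99817565e-01 -9.80053828e-03  4.55465239e+01] [-0.54 -0.6   3.76] 46.4
near [ 3.37 -1.57  5.31] r 38.57806251628414
[[3.2, -2.52], [2.76, -2.8], [3.54, -3.48], [2.02, -2.65], [1.84, -2.67], [0.17, -2.04], [0.96, -2.41], [-0.67, -0.29], [-1.04, -2.07], [-2.39, -1.14], [-3.41, -0.18]]
r2 40.5334599043076 r1 49.470445380584266 nose 76.41437875734034 89.82428494520012 [-3.07 -1.53  9.28] 50.4417
```

Run:
```python
from h import *
c=dict(np.load("pics/w12.npz")); f=np.load("fr.npz"); mid,ex,ey=f["mid"],f["ex"],f["ey"]
W=lambda a,b: mid+a*ex+b*ey
cv2.imwrite("pics/w12c.png",np.hstack([rect(c,W(78,92),20,14+DZ,10,ang(ex)),cv2.resize(c["image"],(400,400))]))
P=np.array([[*W(80,94),0],[*W(80,94),14],[*W(80,94),16]])
```

```text
(no output)
```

View pics/w12c.png

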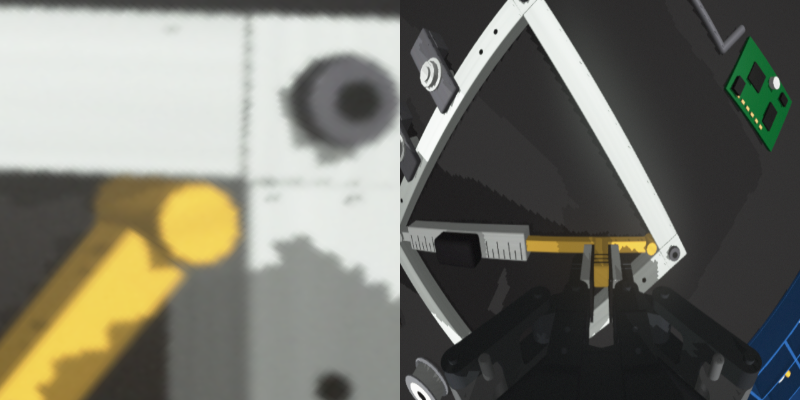

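The slide nose at (198,225) touches the free bar and is about 0.4 mm from the short bar. I'll unload z, press on gently in y and hold.

```bash
cat > s3.py <<'E'
from h import *
f=np.load("fr.npz"); mid,ex,ey=f["mid"]+1.1*f["ex"]-.8*f["ey"],f["ex"],f["ey"]
m=np.load("m2.npz"); u2=m["u2"]; p=m["p"]; z=46.0; F=[]
bot.servo_line([*p,z],speed=14); print("unl",fv(ex,ey))
p=p-.1*ex
for k in range(8):
    p=p+.2*ey; bot.servo_line([*p,z],speed=14); v=fv(ex,ey); F.append(v.tolist())
    if v[1]<-3.2: break
print(F); bot.dwell(.4); s=bot.read_state(); P2=s["ee_pos"][:2]; r2=(P2-m["post"])@u2
print("r2",r2,"nose",(P2+38*u2-mid)@ex,(P2+38*u2-mid)@ey,fv(ex,ey),s["clock"])
np.savez("m3.npz",r2=r2,p=p)
E
python3 s3.py
```

```text
unl [-1.06  1.05  2.18]
[[-1.76, 1.92, -0.28], [-2.33, 0.22, -3.36], [-3.31, -1.0, -3.64], [-2.71, -2.32, -4.15], [-3.37, -2.63, -2.84], [-4.52, -3.45, -2.55]]
r2 41.1220488303055 nose 76.49397288095622 90.51936884287376 [-3.96 -3.34 -3.57] 52.6417
```

Both components press (4.0 and 3.3 N), so the nose is home and held. r2 is 41.1 against r1 of 49.5 mm. That difference of 8.4 mm implies a 5.4 mm shift, and the camera gives 6.3 mm. I'll retract the slide a little and shift the free bar 5.9 mm left.

```bash
cat > s4.py <<'E'
from h import *
f=np.load("fr.npz"); mid,ex,ey=f["mid"]+1.1*f["ex"]-.8*f["ey"],f["ex"],f["ey"]
W=lambda a,b: mid+a*ex+b*ey
u2=np.load("m2.npz")["u2"]; p=np.load("m3.npz")["p"]
bot.servo_line([*(p-8*u2),45.6],speed=60); bot.move_gripper(32); bot.servo_line([*(p-8*u2),75],speed=200)
B=W(88,-6); q=q_down(yaw_near(ang(ex)))
bot.move_gripper(42); bot.move_to([*B,60],q); bot.servo_line([*B,24],speed=120); print("down",fv(ex,ey),bot.read_state()["clock"])
bot.move_gripper(8,50); s=bot.read_state(); a=s["ee_pos"]; print("grip",s["grip_width"],fv(ex,ey),a[:2]-B)
tgt=a[:2]+5.9*ey; c=tgt.copy()
for k in range(3):
    bot.servo_line([*c,24.3],speed=15); bot.dwell(.1); e=(tgt-bot.read_state()["ee_pos"][:2])@ey; print("err",e,fv(ex,ey))
    if abs(e)<.15: break
    c=c+e*ey
bot.move_gripper(42); p=bot.read_state()["ee_pos"]; bot.servo_line([*p[:2],75],speed=200); print(bot.read_state()["clock"])
v=W(0,-3)+20*np.array([-ex[1],ex[0]]); bot.move_to([*v,200],bot.read_state()["tool_rot"]); shot("w13"); print(bot.read_state()["clock"])
E
python3 s4.py
python3 - <<'E'
import os; os.chdir('.')
from h import *
c=dict(np.load("pics/w13.npz")); f=np.load("fr.npz"); mid,ex,ey=f["mid"],f["ex"],f["ey"]
W=lambda a,b: mid+a*ex+b*ey
g=np.array([W(-88,108),W(88,108),W(88,-108),W(-88,-108)])
g=wpix(c,wproj(c,np.c_[g,np.full(4,20+DZ)]),20)[:,:2]
S=screws(c,g); S=wpix(c,wproj(c,np.c_[S,np.full(4,20)]),20+DZ)[:,:2]
F=frame_from(S); print(F)
print("diag of screws",np.linalg.norm(S[0]-S[2]),np.linalg.norm(S[1]-S[3]))
E
```

```text
down [0.7  0.85 0.16] 55.05
grip 14.362317738768429 [-4.39  0.56  5.99] [0.1804787  0.11305298]
err 0.6712503942886157 [-4.1  -7.    4.46]
err 0.14668248291578254 [-5.02 -6.86  4.99]
57.1833
57.9
(array([nan, nan]), array([nan, nan]), array([nan, nan]), np.float64(nan), np.float64(nan), np.float64(nan))
diag of screws nan nanh.py:49: RuntimeWarning: invalid value encountered in scalar divide
  g=g+[(w*X).sum()/w.sum(),(w*Y).sum()/w.sum()]
```

Run:
```python
from h import *
c=dict(np.load("pics/w13.npz")); f=np.load("fr.npz"); mid,ex,ey=f["mid"],f["ex"],f["ey"]
W=lambda a,b: mid+a*ex+b*ey
g=np.array([W(-88,108),W(88,108),W(88,-108),W(-88,-108)])
print(wproj(c,np.c_[g,np.full(4,20+DZ)]).round(0))
for p in g:
    g2=wpix(c,wproj(c,[[*p,20+DZ]]),20)[:,:2]
    try: print(screws(c,g2))
    except Exception as e: print(e)
print(c["T"][:3,3],bot.read_state()["ee_pos"])
```

```text
[[215. 115.]
 [428. 115.]
 [410. 344.]
 [233. 344.]]
[[468.6275682  149.69675248]]
[[638.20944408 108.01848417]]
[[nan nan]]
[[nan nan]]
[550.18247714 114.70697003 321.89062392] [532.92127615  39.37813588 198.04535538]h.py:49: RuntimeWarning: invalid value encountered in scalar divide
  g=g+[(w*X).sum()/w.sum(),(w*Y).sum()/w.sum()]
```

Run:
```python
from h import *
f=np.load("fr.npz"); mid,ex,ey=f["mid"],f["ex"],f["ey"]
W=lambda a,b: mid+a*ex+b*ey
for nm,sh in (("w1",-6.3),("w13",0)):
    c=dict(np.load(f"pics/{nm}.npz"))
    g=np.array([W(-88,108),W(88,108+sh)]); g=wpix(c,wproj(c,np.c_[g,np.full(2,20+DZ)]),20)[:,:2]
    S=screws(c,g); S=wpix(c,wproj(c,np.c_[S,np.full(2,20)]),20+DZ)[:,:2]
    print(nm,(S[1]-S[0])@ex,(S[1]-S[0])@ey)
    # long-bar edge directions near left half as tilt check of ey: inner short bar edge
```

```text
w1 175.98187027040663 -6.136917987337192
w13 176.5365635933594 -0.5164142147266446
```

```bash
python3 -c "
from rig import bot
print(bot.read_state()['ft_force']); print(bot.finish_job())"
```

```text
[-0.33010657 -0.13381652  0.20874053]
the job is handed in; nothing more can be done
None
```

I handed the job in at about 58 s: the diagonals measured about 260.9 and 252.5 mm, so I shifted the free bar 5.8 mm left; the camera (left-hand screws only, not re-measured with the rule) puts them within about 1 mm, and the rule is flat inside the frame.

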